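# Empty the sinker caddy and check it by heft

### The arm

A 6-joint arm with a two-finger parallel gripper is mounted at the origin on the work surface. World frame = base frame: x ahead of the robot, y to its left, z up, the work surface at z = 0. Lengths are in mm, angles in degrees, forces in N, time in s.
With the tool pointing down it reaches from about 300 to 850 mm from the base axis. Payload 4.2 kg.
Tool frame: the origin (TCP) lies on the centre line of the jaws, within the pads' length; the fingertips stand 14 mm ahead of it and the grasp point (between the pads) lies 5 mm behind it; z points along the fingers, y is the line along which they close (so a half turn about z gives the same grasp; the last joint's range is limited). The gripper opens to 91 mm and grips with 3 to 60 N. Pads are 32 mm wide; open, the fingers measure 118 mm over their backs; the gripper's body (76 mm by 178 mm) begins 60 mm behind the grasp point.
Start: joints at [-78.037, 18.312, 89.639, -0, 72.044, -1.146], TCP at [130.417, -560.03, 227.976] pointing down, gripper open.
Joint ranges: [-177.97, 177.97], [-48.28, 115.42], [12.27, 149.76], [-77.06, 257.06], [2.81, 150.46], [-146.56, 146.56]. Speed limits (degrees/s): [147.25, 147.25, 180, 180, 180, 180].

### API

Orientations are given as [roll, pitch, yaw] about the fixed x, y, z axes, in that order (R = Rz(yaw) Ry(pitch) Rx(roll)).
In Python, from workcell import env gives the robot as it stands.
- The arm moves only by the tool arm_command, never from a script. Its argument "motion" is a list of rows, each an object with "offset": the shift along the tool's x, y, z in m, a list of three; "spin": the turn about the tool's z in rad. In form: [{"offset": [tx, ty, tz], "spin": spin}, ...]. A call has 1 to 5 rows; each row shifts and turns the commanded pose from where the row before left it, along the tool's axes as they then stand; what a row does not reach is not made up. A row lasts 1/8 s, in which the tool goes at most 62.5 mm and 10.7 degrees, less where a joint would pass 70% of its speed; a pose out of reach is approached as far as the arm can. A call with a gripper value outside its range is refused whole. "jaw" is the finger opening in m, from 0 to 0.0912, set as the call begins (left out, the last holds). The fingers move at their own pace and stop on an object; "newtons" is the grip in N (left out, the last holds). Time passes only in rows, so rows that do not move let the fingers close. It gives the time, the measured TCP pose, the force, the opening and the grip force at its end, in the units of the state.
- env.state(): the state, without advancing time (a new reading comes with each control period).
- env.grab_frame(name): name is "side" or "top" or "wrist"; returns (picture, depth): 384x512x3 uint8, blue, green, red; 384x512 float32, mm along the optical axis (not along the pixel's ray), 0 where there is no reading.
- env.camera_model(name): a dict with "fx", "fy", "cx", "cy" (pixels), "eye" and "rotation" of the camera in the world; the wrist camera has in their place "hand_eye" (4x4, takes a point from camera to tool coordinates, whose origin is the TCP and whose axes are the flange's). Camera axes: x right, y down, z forward; pixel columns grow to the right and rows downward; lengths in mm; the calibration is good to about 2 mm. The wrist camera is an equidistant fisheye: a pixel r from the principal point sees the ray r / f radians off the axis. A picture is of the moment at which its call begins: read the wrist's pose just before it. camera_model takes no time and is no camera call.
- env.job_done(): hands the job in; it is judged then, once.
Trained networks look in the newest picture that a camera, given by its name, has taken for a name from the list of things; names that differ only in an ending like _2 or _b are one class to them, and where a whole thing is asked for, a point or a joint stands for the part that bears it (a point fixed in the world has none). Each returns a list of dicts, best first, with "score" (0 to 1); they miss things now and then, are a little off and sometimes report something else, mostly with a low value. They report only what shows in the picture. A call takes as long as a camera call.
- env.boxes_of(camera, target): "bbox" ([left, top, right, bottom] in pixels, round what is visible of it).
- env.pinpoint(camera, target): "location" ([column, row] in pixels: a listed point, or the origin of a listed thing).
The state is a dict: "time_s": time; "qpos": joint angles; "qvel": joint speeds; "effort": joint torques, N m; "ee_pos": TCP position; "ee_rot": TCP orientation; "force": force on the tool from outside, world axes, zero at the start; "torque": the same for the moment, N m; "gripper_width": finger opening in mm; "gripper_force": force on a finger pad.
Only numpy, scipy, OpenCV 4.12 (cv2) and the standard library are available. Lean on these libraries where they do the work, as an engineer would, in place of code of your own. Each camera call takes 0.05 s, during which the arm holds its last target. There are 200 camera calls.

### The job

Clear the lead sinkers out of the blue caddy: carry it by its black handle and tip it with the spout low over the white tray. Each time you have tipped it, hold it level and still in the air for a second and judge by its weight whether sinkers are still hiding inside; tip it again, leaning it to one side or the other, until it hefts as empty. When it does and every sinker lies in the tray, set the caddy down gently, upright in the middle of the cork mat, let go, and leave the other things on the table where they are.

Things in the scene. Friction and masses are not known exactly. Their poses are not given: they have to be found in the camera images.
- caddy: blue closed tin caddy, 124 x 124 mm, 46 mm high (walls, floor and roof 4 mm), loose, 240 g empty, origin at the centre of its underside, z up. A black upright handle bar, 66 mm long (along the caddy's x), 16 mm thick (along y), 46 mm high, stands on the middle of the roof, its top 92 mm above the underside. Its only opening is the spout in its -x side.
- inside (a point): centre of the caddy's inner floor, 4 mm above its underside. Loose round lead sinkers, balls of 26 mm and 100 g each, lie inside, hidden by the roof; their number is not told. Balls in the two front corners stay there when the caddy is tipped straight forward: to free them keep the -x side down and lean it so that their corner is the higher, both ways in turn as the corner is not known.
- spout (a point): bottom of the spout, mid -x side of the caddy, under the yellow strip on the roof's edge (62 mm from its origin along -x, 4 mm above the underside); axes as the caddy's. It is 52 mm wide, 38 mm high, with square 36 mm shoulders beside it. A 1.5 mm sill keeps the balls in until the -x side is down by about 30 degrees; about 50 degrees lets them roll out.
- handle (a point): point inside the black handle where to grip it, over the caddy's origin, 72 mm above its underside and 26 mm above its roof; fingers close along the caddy's y
- tray: white open tray, fixed to the table, 200 x 200 mm and 50 mm high, walls and floor 5 mm, origin at the centre of its underside; x and y along its sides
- mat: cork mat, fixed to the table, 190 x 190 mm and 5 mm thick, origin at the centre of its underside
- dauber_grey: grey ink dauber, 38 mm across and 45 mm high, origin at its underside; loose bystander, leave alone
- dauber_yellow: yellow ink dauber, 38 mm across and 45 mm high, origin at its underside; loose bystander, leave alone
- spray: clear round bottle with a grey cap, 52 mm across and 130 mm high, origin at its underside; loose bystander, leave alone
- bowl: brown paper bowl, 100 mm across and 45 mm high, origin at its underside; loose bystander, leave alone
- ink: small ink jar with a black cap, 44 mm across and 45 mm high, origin at its underside; loose bystander, leave alone
- brush: ink brush lying flat, 150 mm long, origin at its underside near the middle; loose bystander, leave alone

How it is judged:
By the outcome, as a careful person would: the job done as asked, in the order asked, and still so for the second after the job is handed in, with the robot touching nothing.
It also fails if it takes over 72 s, if anything falls off the work surface, if the arm or the gripper's body presses on something with over 40 N, if the wrist force passes 120 N, or if a joint passes its speed limit or range.

## Working session

There is one attempt and no reset: what is moved stays moved. The work goes in short steps, Python scripts to look and compute and a tool call to move; the robot and the scene stay as the last step left them, time stands still between calls to the robot, and variables do not carry over. Pictures are saved under pics/ and viewed, at most 10 in all, crops included, and the job is handed in when it is done.

Besides the shell and the picture viewer there is one more tool, called after "Emit:" in YAML: its name, and indented under it one key for each argument. arm_command: Moves the arm, as the interface text tells. Its arguments: {"type":"object","properties":{"motion":{"type":"array"},"jaw":{"type":"number"},"newtons":{"type":"number"}},"required":["motion"]}

```bash
ls; mkdir -p pics
cat > h.py <<'E'
import numpy as np, cv2
from workcell import env
def px2w(cam,u,v,d):
    m=env.camera_model(cam);p=np.array([(u-m['cx'])/m['fx']*d,(v-m['cy'])/m['fy']*d,d])
    return np.array(m['rotation'])@p+np.array(m['eye'])
E
python3 - <<'E'
from h import *
print(env.state())
ims=[]
for c in('top','side'):
    im,d=env.grab_frame(c);np.save(c+'.npy',d);ims.append(im);print(c,env.camera_model(c))
    for t in ('caddy','handle','spout','tray','mat'):
        r=env.pinpoint(c,t)[:2]
        for k in r:
            u,v=k['location'];dd=d[int(np.clip(v,0,383)),int(np.clip(u,0,511))];print(c,t,np.round([u,v,k['score']],2),px2w(c,u,v,dd).round(0))
cv2.imwrite('pics/a.png',ims[0]);cv2.imwrite('pics/b.png',ims[1])
E
```

```text
pics
{'time_s': 0.0, 'qpos': array([-7.80350011e+01,  1.83528199e+01,  8.97067430e+01,  1.23648467e-04,
        7.20434669e+01, -1.14505662e+00]), 'qvel': array([-0.01331772, -0.00923139, -0.04326287,  0.01717586,  0.03698553,
       -0.03925975]), 'effort': array([ 4.06133331e-03, -4.12456441e+01, -2.31970203e+01,  7.28143123e-02,
        4.56315349e-02, -1.39089866e-04]), 'ee_pos': array([ 130.33295844, -559.54095832,  227.10615831]), 'ee_rot': array([-1.79896993e+02, -2.17644694e-03,  1.31100154e+01]), 'force': array([-0.84373194,  0.30637544,  0.53686565]), 'torque': array([ 0.0144477 , -0.00817795, -0.01662235]), 'gripper_force': 0.0, 'gripper_width': 90.88080803751437}
top {'fx': 370.0452919500373, 'fy': 370.0452919500373, 'cx': 251.13422668350023, 'cy': 187.136782565225, 'eye': array([526.67725602,  14.7664351 , 890.62805769]), 'rotation': array([-175.20242272,   -0.5741003 ,  -89.33237095])}
top caddy [387.5  235.3    0.65] [-129139. -129650. -128775.]
top caddy [125.   224.4    0.56] [-25515. -26027. -25151.]
top handle [399.2  233.4    0.84] [-129030. -129542. -128666.]
top
[... 248 characters left out ...]
]
top mat [400.6  233.     0.68] [-128816. -129328. -128452.]
top mat [126.4  225.6    0.57] [-26126. -26638. -25762.]
side {'fx': 438.10853264512275, 'fy': 438.10853264512275, 'cx': 259.2757401979405, 'cy': 192.4500075315994, 'eye': array([ 564.55647348, -625.51215729,  865.22662033]), 'rotation': array([-142.12584026,   -0.15912184,   -2.94799867])}
side caddy [215.2  343.9    0.61] [ 9809.  8619. 10110.]
side handle [214.9  332.1    0.65] [9538. 8348. 9838.]
side handle [3.274e+02 2.045e+02 2.000e-01] [-25396. -26587. -25096.]
side spout [184.7  351.4    0.88] [17687. 16497. 17988.]
side tray [231.   209.4    0.91] [7166. 5976. 7466.]
side mat [220.   122.7    0.91] [12767. 11576. 13067.]
```

View pics/a.png

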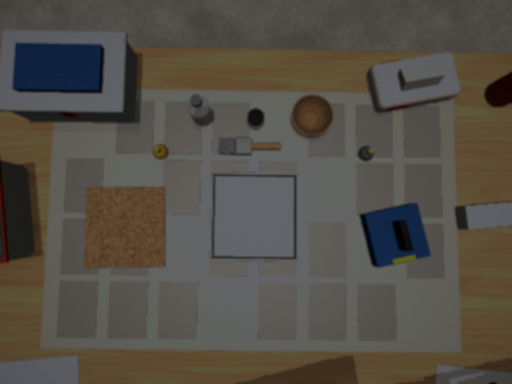

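View pics/b.png

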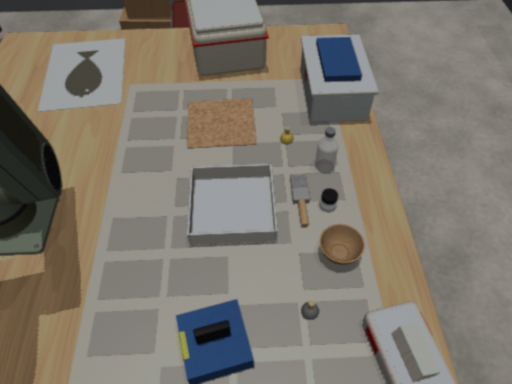

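Pictures: caddy at top-view (395,235), with its yellow spout strip facing -x (image bottom), tray centre (254,216), mat (126,227). The moves have no tilt term, so I'll test with an empty gripper what happens to the tool orientation at the edge of reach.

Emit:
arm_command:
  motion:
    - {"offset":[0,0.044,-0.044],"spin":0}
    - {"offset":[0,0.044,-0.044],"spin":0}
    - {"offset":[0,0.044,-0.044],"spin":0}
    - {"offset":[0,0.044,-0.044],"spin":0}
    - {"offset":[0,0.044,-0.044],"spin":0}

```text
time_s: 1.23
ee_pos: [176.1, -756.5, 428.9]
ee_rot: [179.7, 0.0, 13.1]
force: [1.4, -1.1, 1.3]
gripper_width: 91.2
gripper_force: 0.0
```

Emit:
arm_command:
  motion:
    - {"offset":[0,0.06,0],"spin":0}
    - {"offset":[0,0.06,0],"spin":0}
    - {"offset":[0,0.06,0],"spin":0}

```text
time_s: 1.6
ee_pos: [196.2, -842.8, 365.5]
ee_rot: [175.2, -0.0, 13.1]
force: [-0.6, -0.2, -0.3]
gripper_width: 91.4
gripper_force: 0.0
```

```bash
python3 -c "
from h import *
s=env.state();print(s['time_s'],s['qpos'].round(1),s['ee_pos'].round(),s['ee_rot'].round(2))"
```

```text
1.6 [-7.770e+01  5.040e+01  1.240e+01  1.000e-01  1.124e+02 -8.000e-01] [ 196. -843.  365.] [175.18  -0.    13.11]
```

Emit:
arm_command:
  motion:
    - {"offset":[0,0.04,-0.045],"spin":0}
    - {"offset":[0,0.04,-0.045],"spin":0}
    - {"offset":[0,0.04,-0.045],"spin":0}

```text
time_s: 1.98
ee_pos: [193.5, -831.1, 440.7]
ee_rot: [168.4, 0.0, 13.1]
force: [-0.9, 0.6, 0.7]
gripper_width: 91.2
gripper_force: 0.0
```

Emit:
arm_command:
  motion:
    - {"offset":[0,-0.03,0],"spin":0}
    - {"offset":[0,-0.03,0],"spin":0}

```text
time_s: 2.22
ee_pos: [180.1, -773.6, 428.4]
ee_rot: [168.3, 0.0, 13.1]
force: [0.2, -0.2, -0.1]
gripper_width: 91.2
gripper_force: 0.0
```

```bash
python3 -c "
from h import *
s=env.state();print(s['time_s'],s['qpos'].round(1),s['ee_pos'].round(),s['ee_rot'].round(2))"
```

```text
2.225 [-77.8  33.4  38.    0.2  97.   -0.9] [ 180. -774.  428.] [1.6834e+02 1.0000e-02 1.3110e+01]
```

Emit:
arm_command:
  motion:
    - {"offset":[0.0237,-0.051,-0.01],"spin":0}
    - {"offset":[0.0237,-0.051,-0.01],"spin":0}
    - {"offset":[0.0237,-0.051,-0.01],"spin":0}
    - {"offset":[0.0237,-0.051,-0.01],"spin":0}
    - {"offset":[0.0237,-0.051,-0.01],"spin":0}

```text
time_s: 2.85
ee_pos: [236.8, -492.8, 427.3]
ee_rot: [168.3, -0.1, 13.1]
force: [1.1, -0.1, 0.5]
gripper_width: 91.1
gripper_force: 0.0
```

Emit:
arm_command:
  motion:
    - {"offset":[0.0237,-0.051,-0.01],"spin":0}
    - {"offset":[0.0237,-0.051,-0.01],"spin":0}
    - {"offset":[0.0237,-0.051,-0.01],"spin":0}
    - {"offset":[0.0237,-0.051,-0.01],"spin":0}
    - {"offset":[0.0237,-0.051,-0.01],"spin":0}

```text
time_s: 3.48
ee_pos: [292.7, -213.3, 425.9]
ee_rot: [168.5, -0.4, 13.1]
force: [1.6, 0.1, 0.5]
gripper_width: 91.5
gripper_force: 0.0
```

Emit:
arm_command:
  motion:
    - {"offset":[0.0237,-0.051,-0.01],"spin":0}
    - {"offset":[0.0237,-0.051,-0.01],"spin":0}
    - {"offset":[0.0237,-0.051,-0.01],"spin":0}

```text
time_s: 3.85
ee_pos: [326.4, -45.7, 425.4]
ee_rot: [168.7, -0.5, 13.1]
force: [1.0, -0.4, -0.3]
gripper_width: 91.3
gripper_force: 0.0
```

```bash
cat >> h.py <<'E'
def C(s=None):
    s=s or env.state(); return np.array(s['ee_pos']),R.from_euler('xyz',s['ee_rot'],degrees=True)
def show():
    s=env.state();p,r=C(s);z=r.as_matrix()[:,2]
    print(s['time_s'],'q',s['qpos'].round(1),'p',p.round(1),'rpy',s['ee_rot'].round(2),'toolz tilt vec',np.degrees(np.arccos(-z[2])).round(1),np.degrees(np.arctan2(z[1],z[0])).round(1),'F',s['force'].round(2),s['gripper_width'].round(1),s['gripper_force'])
def off(w):  # world delta mm -> tool offset m
    p,r=C();return (r.inv().apply(np.array(w,float))/1000).round(4)
E
python3 -c "
from h import *
show()"
```

```text
Traceback (most recent call last):
  File "h.py", line 11, in show
    print(s['time_s'],'q',s['qpos'].round(1),'p',p.round(1),'rpy',s['ee_rot'].round(2),'toolz tilt vec',np.degrees(np.arccos(-z[2])).round(1),np.degrees(np.arctan2(z[1],z[0])).round(1),'F',s['force'].round(2),s['gripper_width'].round(1),s['gripper_force'])
                                                                                                                                                                                                                 ^^^^^^^^^^^^^^^^^^^^^^^^
AttributeError: 'float' object has no attribute 'round'
```

Emit:
arm_command:
  motion:
    - {"offset":[-0.0465,-0.0177,-0.0037],"spin":0}
    - {"offset":[-0.0465,-0.0177,-0.0037],"spin":0}
    - {"offset":[-0.0465,-0.0177,-0.0037],"spin":0}

```text
time_s: 4.22
ee_pos: [176.8, -26.1, 424.8]
ee_rot: [168.8, -0.4, 13.1]
force: [-0.4, 1.1, -0.0]
gripper_width: 91.4
gripper_force: 0.0
```

```bash
sed -i "s/s\['gripper_width'\].round(1)/s['gripper_width']/" h.py
python3 -c "
from h import *
show();print(off([-50,7,0]),off([0,0,50]))"
```

```text
4.225 q [  8.1 -24.9 102.8 -11.3 100.5  82.8] p [176.8 -26.1 424.8] rpy [168.77  -0.44  13.12] toolz tilt vec 11.2 -74.6 F [-0.43  1.06 -0.02] 91.43084727770352 0.0
[-0.0471 -0.0177 -0.0039] [ 0.0004  0.0097 -0.049 ]
```

```bash
python3 -c "
from h import *
print(off([163,-22,-255])/5)"
```

```text
[0.03036 0.00148 0.05254]
```

Emit:
arm_command:
  motion:
    - {"offset":[0.0303,0.0015,0.0525],"spin":0}
    - {"offset":[0.0303,0.0015,0.0525],"spin":0}
    - {"offset":[0.0303,0.0015,0.0525],"spin":0}
    - {"offset":[0.0303,0.0015,0.0525],"spin":0}
    - {"offset":[0.0303,0.0015,0.0525],"spin":0}

```text
time_s: 4.85
ee_pos: [342.5, -49.0, 168.3]
ee_rot: [168.7, -0.5, 13.1]
force: [2.2, -0.3, 0.1]
gripper_width: 90.9
gripper_force: 0.0
```

Emit:
arm_command:
  motion:
    - {"offset":[-0.0465,-0.0177,-0.0037],"spin":0}
    - {"offset":[-0.0465,-0.0177,-0.0037],"spin":0}

```text
time_s: 5.1
ee_pos: [241.4, -34.6, 167.5]
ee_rot: [168.8, -0.0, 13.0]
force: [0.0, 0.9, 0.0]
gripper_width: 91.1
gripper_force: 0.0
```

```bash
python3 -c "
from h import *
show()"
```

```text
5.1 q [  3.7 -11.2 132.4 -13.1  57.6  87.6] p [241.4 -34.6 167.5] rpy [168.79  -0.    13.04] toolz tilt vec 11.2 -76.9 F [0.04 0.93 0.04] 91.127348884662 0.0
```

```bash
python3 -c "
from h import *
print(off([19,235,263])/6,off([-260,130,0])/5,off([-250,-120,0])/5,off([-75,-165,0])/3,off([-50,7,0]),off([0,0,50]))"
```

```text
[ 0.01193333 -0.0282     -0.05026667] [-0.0448  -0.03636 -0.0072 ] [-0.05412  0.01186  0.00234] [-0.03676667  0.04703333  0.0093    ] [-0.0471 -0.0178 -0.0035] [ 0.      0.0097 -0.049 ]
```

Emit:
arm_command:
  motion:
    - {"offset":[0.0143,-0.0338,-0.06],"spin":0}
    - {"offset":[0.0143,-0.0338,-0.06],"spin":0}
    - {"offset":[0.0143,-0.0338,-0.06],"spin":0}
    - {"offset":[0.0143,-0.0338,-0.06],"spin":0}
    - {"offset":[0.0143,-0.0338,-0.06],"spin":0}

```text
time_s: 5.72
ee_pos: [257.2, 174.7, 403.9]
ee_rot: [169.0, -0.5, 13.2]
force: [0.9, -0.7, -0.0]
gripper_width: 91.6
gripper_force: 0.0
```

Emit:
arm_command:
  motion:
    - {"offset":[-0.0448,-0.0364,-0.0072],"spin":0}
    - {"offset":[-0.0448,-0.0364,-0.0072],"spin":0}
    - {"offset":[-0.0448,-0.0364,-0.0072],"spin":0}
    - {"offset":[-0.0448,-0.0364,-0.0072],"spin":0}
    - {"offset":[-0.0448,-0.0364,-0.0072],"spin":0}

```text
time_s: 6.35
ee_pos: [78.0, 276.0, 407.5]
ee_rot: [171.0, 3.5, 17.1]
force: [-0.1, 0.9, -0.3]
gripper_width: 91.2
gripper_force: 0.0
```

```bash
python3 -c "
from h import *
show();im,d=env.grab_frame('wrist');cv2.imwrite('pics/w.png',im);np.save('w.npy',d);print(env.camera_model('wrist'))"
```

```text
6.35 q [ 74.2  -7.6  94.5  -2.  102.5 146.5] p [ 78.  276.  407.5] rpy [171.03   3.45  17.07] toolz tilt vec 9.6 -93.8 F [-0.12  0.93 -0.31] 91.20514217328794 0.0
{'fx': 297.3186396354542, 'fy': 297.3186396354542, 'cx': 254.3170436352562, 'cy': 191.82071757059268, 'hand_eye': array([[ 1.77323111e-04, -9.54720756e-01, -2.97503357e-01,
         8.64917388e+01],
       [ 9.99999974e-01,  2.11240869e-04, -8.18576821e-05,
        -4.96008867e-01],
       [ 1.40996096e-04, -2.97503335e-01,  9.54720769e-01,
        -1.57864005e+02],
       [ 0.00000000e+00,  0.00000000e+00,  0.00000000e+00,
         1.00000000e+00]])}
```

View pics/w.png

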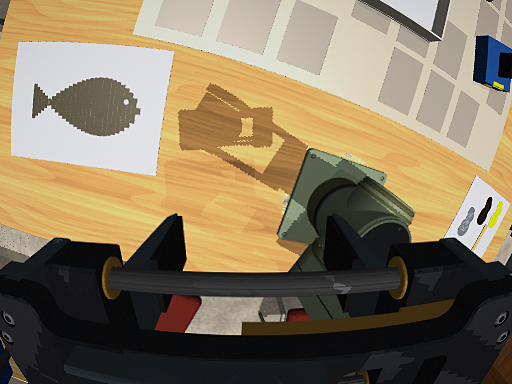

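```bash
cat >> h.py <<'E'
def plan(segs,r=None):  # segs: (world delta mm, n rows, spin per row)
    if r is None: p,r=C()
    for w,n,s in segs:
        for i in range(n):
            o=r.inv().apply(np.array(w,float)/n/1000).round(4)
            print('{"offset": %s, "spin": %g},'%(o.tolist(),s)); r=r*R.from_euler('z',s)
    return r
E
python3 -c "
from h import *
plan([((-270,-10,25),5,-.185),((-130,-215,0),5,-.185)])"
```

```text
{"offset": [-0.0524, -0.0135, -0.0039], "spin": -0.185},
{"offset": [-0.049, -0.023, -0.0039], "spin": -0.185},
{"offset": [-0.044, -0.0316, -0.0039], "spin": -0.185},
{"offset": [-0.0374, -0.0391, -0.0039], "spin": -0.185},
{"offset": [-0.0296, -0.0453, -0.0039], "spin": -0.185},
{"offset": [-0.0486, -0.0102, 0.0075], "spin": -0.185},
{"offset": [-0.0459, -0.019, 0.0075], "spin": -0.185},
{"offset": [-0.0416, -0.0271, 0.0075], "spin": -0.185},
{"offset": [-0.0359, -0.0343, 0.0075], "spin": -0.185},
{"offset": [-0.029, -0.0403, 0.0075], "spin": -0.185},
```

Emit:
arm_command:
  motion:
    - {"offset":[-0.0524,-0.0135,-0.004],"spin":-0.185}
    - {"offset":[-0.049,-0.023,-0.004],"spin":-0.185}
    - {"offset":[-0.044,-0.0316,-0.004],"spin":-0.185}
    - {"offset":[-0.0374,-0.039,-0.004],"spin":-0.185}
    - {"offset":[-0.0296,-0.0453,-0.004],"spin":-0.185}

```text
time_s: 7.02
ee_pos: [-192.2, 266.6, 431.7]
ee_rot: [177.4, 9.4, 70.3]
force: [0.2, 1.4, -1.1]
gripper_width: 91.3
gripper_force: 0.0
```

Emit:
arm_command:
  motion:
    - {"offset":[-0.0486,-0.0102,0.0075],"spin":-0.185}
    - {"offset":[-0.046,-0.019,0.0075],"spin":-0.185}
    - {"offset":[-0.0416,-0.027,0.0075],"spin":-0.185}
    - {"offset":[-0.036,-0.0343,0.0075],"spin":-0.185}
    - {"offset":[-0.029,-0.04,0.0075],"spin":-0.185}

```text
time_s: 7.65
ee_pos: [-321.6, 51.2, 432.4]
ee_rot: [-173.9, 7.7, 123.9]
force: [-1.1, -0.3, -0.3]
gripper_width: 91.1
gripper_force: 0.0
```

```bash
python3 -c "
from h import *
show();im,d=env.grab_frame('wrist');cv2.imwrite('pics/w2.png',im);np.save('w.npy',d)
plan([((-370,50,35),7,-.185)])"
```

```text
7.65 q [159.6  -8.1  91.4   9.6  99.2 127.4] p [-321.6   51.2  432.4] rpy [-173.9     7.71  123.86] toolz tilt vec 9.8 -94.7 F [-1.11 -0.29 -0.34] 91.06341416059601 0.0
{"offset": [0.0349, -0.0403, -0.0054], "spin": -0.185},
{"offset": [0.0417, -0.0332, -0.0054], "spin": -0.185},
{"offset": [0.0471, -0.025, -0.0054], "spin": -0.185},
{"offset": [0.0509, -0.0159, -0.0054], "spin": -0.185},
{"offset": [0.0529, -0.0063, -0.0054], "spin": -0.185},
{"offset": [0.0532, 0.0036, -0.0054], "spin": -0.185},
{"offset": [0.0516, 0.0133, -0.0054], "spin": -0.185},
```

View pics/w2.png

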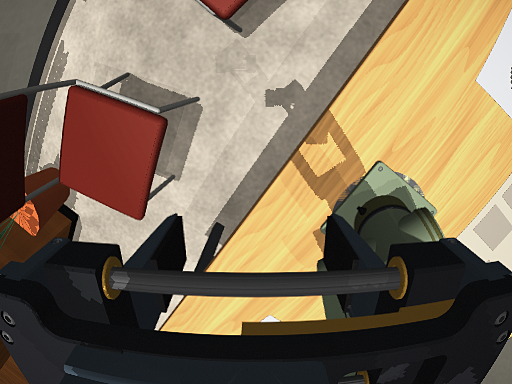

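Emit:
arm_command:
  motion:
    - {"offset":[0.035,-0.0403,-0.0054],"spin":-0.185}
    - {"offset":[0.0417,-0.0332,-0.0054],"spin":-0.185}
    - {"offset":[0.047,-0.025,-0.0054],"spin":-0.185}
    - {"offset":[0.051,-0.016,-0.0054],"spin":-0.185}
    - {"offset":[0.053,-0.0063,-0.0054],"spin":-0.185}

```text
time_s: 8.32
ee_pos: [-586.7, 93.3, 455.9]
ee_rot: [-170.2, -0.1, 176.4]
force: [0.1, 0.3, 0.8]
gripper_width: 91.0
gripper_force: 0.0
```

Emit:
arm_command:
  motion:
    - {"offset":[0.0532,0.0036,-0.0054],"spin":-0.185}
    - {"offset":[0.0516,0.0133,-0.0054],"spin":-0.185}

```text
time_s: 8.57
ee_pos: [-692.0, 109.4, 465.4]
ee_rot: [-170.9, -3.7, -162.7]
force: [-0.9, -0.6, 0.6]
gripper_width: 90.9
gripper_force: 0.0
```

```bash
python3 -c "
from h import *
show()
plan([((-40,4,45),1,0)])"
```

```text
8.575 q [165.6  32.   35.   10.7 114.4  62.3] p [-692.   109.4  465.4] rpy [-170.87   -3.69 -162.68] toolz tilt vec 9.8 -94.5 F [-0.95 -0.62  0.57] 90.88048237855263 0.0
{"offset": [0.0398, 0.0088, -0.0445], "spin": 0},
```

Emit:
arm_command:
  motion:
    - {"offset":[0.05,0.0125,-0.03],"spin":0}
    - {"offset":[0.05,0.0125,-0.03],"spin":0}
    - {"offset":[0.05,0.0125,-0.03],"spin":0}
    - {"offset":[0.05,0.0125,-0.03],"spin":0}
    - {"offset":[0.05,0.0125,-0.03],"spin":0}

```text
time_s: 9.2
ee_pos: [-783.0, 90.2, 491.7]
ee_rot: [-173.4, -11.2, -164.0]
force: [-0.1, -0.2, -0.4]
gripper_width: 91.5
gripper_force: 0.0
```

```bash
python3 -c "
from h import *
show()
plan([((-52,0,30),1,0)])"
```

```text
9.2 q [168.1  41.9  12.3  12.6 118.5  68.2] p [-783.    90.2  491.7] rpy [-173.38  -11.16 -163.97] toolz tilt vec 13.0 -133.0 F [-0.05 -0.22 -0.45] 91.48512979639487 0.0
{"offset": [0.0548, 0.012, -0.0213], "spin": 0},
```

Emit:
arm_command:
  motion:
    - {"offset":[0.054,0.007,-0.022],"spin":0}
    - {"offset":[0.054,0.007,-0.022],"spin":0}
    - {"offset":[0.054,0.007,-0.024],"spin":0}
    - {"offset":[0.054,0.007,-0.026],"spin":0}

```text
time_s: 9.7
ee_pos: [-833.2, 51.2, 504.9]
ee_rot: [-175.7, -19.2, -164.7]
force: [0.0, 0.3, 1.1]
gripper_width: 91.1
gripper_force: 0.0
```

```bash
python3 -c "
from h import *
show()
plan([((-52,0,30),1,0)])"
```

```text
9.7 q [171.2  41.6  12.3  12.4 109.7  71. ] p [-833.2   51.2  504.9] rpy [-175.74  -19.16 -164.66] toolz tilt vec 19.6 -151.9 F [0.   0.3  1.06] 91.09493860347953 0.0
{"offset": [0.0572, 0.0128, -0.0129], "spin": 0},
```

Emit:
arm_command:
  motion:
    - {"offset":[0.055,0.001,-0.016],"spin":0}
    - {"offset":[0.055,0.001,-0.018],"spin":0}
    - {"offset":[0.055,0.001,-0.02],"spin":0}
    - {"offset":[0.055,0.001,-0.022],"spin":0}

```text
time_s: 10.2
ee_pos: [-871.4, 0.6, 535.3]
ee_rot: [-177.7, -27.4, -165.2]
force: [0.3, 0.5, 0.1]
gripper_width: 91.3
gripper_force: 0.0
```

```bash
python3 -c "
from h import *
show()
plan([((-52,0,30),1,0)])"
```

```text
10.2 q [175.1  40.6  12.3  11.4 101.5  74.5] p [-8.714e+02  6.000e-01  5.353e+02] rpy [-177.7   -27.42 -165.16] toolz tilt vec 27.5 -160.2 F [0.29 0.53 0.06] 91.2520009172256 0.0
{"offset": [0.0584, 0.0132, -0.004], "spin": 0},
```

```bash
python3 -c "
from h import *
for w,n in(((471,249,-60),9),((400,170,-25),8),((350,-120,0),7),((120,-530,-50),10)): plan([(np.array(w)/n,1,0)])
d=np.load('top.npy')
im=cv2.imread('pics/a.png')
b=(im[...,0].astype(int)-im[...,2]>40);b[:,:330]=0;b[:150]=0
n,l,s,c=cv2.connectedComponentsWithStats(b.astype(np.uint8));k=1+s[1:,4].argmax()
v,u=np.nonzero(l==k);P=np.array([px2w('top',x,y,d[y,x]) for x,y in zip(u,v)]);P=P[abs(P[:,2]-46)<8]
r=cv2.minAreaRect(P[:,:2].astype(np.float32));print(r,len(P),np.median(P[:,2]))
Y=(im[...,1].astype(int)-im[...,0]>60)&(im[...,2].astype(int)-im[...,0]>60);Y[:,:350]=0;Y[:200]=0
v,u=np.nonzero(Y);print(len(u),np.mean([px2w('top',x,y,d[y,x]) for x,y in zip(u,v)],0))
K=np.zeros_like(d);v,u=np.mgrid[195:275,355:440];Q=np.array([px2w('top',x,y,d[y,x]) for x,y in zip(u.ravel(),v.ravel())]);H=Q[(Q[:,2]>80)&(Q[:,2]<105)]
print('handle',len(H),cv2.minAreaRect(H[:,:2].astype(np.float32)),H.mean(0))
"
```

```text
{"offset": [-0.0543, 0.0125, -0.0212], "spin": 0},
{"offset": [-0.0492, 0.0068, -0.0223], "spin": 0},
{"offset": [-0.039, -0.0302, -0.019], "spin": 0},
{"offset": [-0.0005, -0.054, 0.0075], "spin": 0},
((493.927978515625, -325.789794921875), (120.38558197021484, 121.6578140258789), 13.177574157714844) 2203 46.03354624051997
55 [ 438.48443661 -339.70598554   47.02990962]Traceback (most recent call last):
  File "<string>", line 12, in <module>
    K=np.zeros_like(d);v,u=np.mgrid[195:275,355:440];Q=np.array([px2w('top',x,y,d[y,x]) for x,y in zip(u.ravel(),v.ravel())]);H=Q[(Q[:,2]>80)&(Q[:,2]<105)]
                                                                 ~~~~^^^^^^^^^^^^^^^^^^
  File "h.py", line 5, in px2w
    m=env.camera_model(cam);p=np.array([(u-m['cx'])/m['fx']*d,(v-m['cy'])/m['fy']*d,d])
ValueError: time passes only in moves, steps and waits
```

Emit:
arm_command:
  motion:
    - {"offset":[-0.0543,0.0125,-0.021],"spin":0}
    - {"offset":[-0.0543,0.0125,-0.021],"spin":0}
    - {"offset":[-0.0543,0.0125,-0.021],"spin":0}
    - {"offset":[-0.0543,0.0125,-0.021],"spin":0}
    - {"offset":[-0.0543,0.0125,-0.021],"spin":0}

```text
time_s: 10.82
ee_pos: [-622.6, 134.0, 505.8]
ee_rot: [-177.8, -27.4, -165.1]
force: [-0.4, 0.3, 0.1]
gripper_width: 91.2
gripper_force: 0.0
```

Emit:
arm_command:
  motion:
    - {"offset":[-0.0543,0.0125,-0.021],"spin":0}
    - {"offset":[-0.0543,0.0125,-0.021],"spin":0}
    - {"offset":[-0.0543,0.0125,-0.021],"spin":0}
    - {"offset":[-0.0543,0.0125,-0.021],"spin":0}

```text
time_s: 11.32
ee_pos: [-413.7, 244.8, 478.8]
ee_rot: [-177.9, -27.4, -165.0]
force: [0.4, 0.5, 0.1]
gripper_width: 91.0
gripper_force: 0.0
```

```bash
python3 -c "
from h import *
show()"
```

```text
11.325 q [131.3  -1.4  83.5  25.4  87.3  27. ] p [-413.7  244.8  478.8] rpy [-177.87  -27.36 -165.04] toolz tilt vec 27.4 -160.4 F [0.4  0.52 0.07] 90.97296255392835 0.0
```

Holding well; continue round.

Emit:
arm_command:
  motion:
    - {"offset":[-0.0492,0.0068,-0.0223],"spin":0}
    - {"offset":[-0.0492,0.0068,-0.0223],"spin":0}
    - {"offset":[-0.0492,0.0068,-0.0223],"spin":0}
    - {"offset":[-0.0492,0.0068,-0.0223],"spin":0}
    - {"offset":[-0.0492,0.0068,-0.0223],"spin":0}

```text
time_s: 11.95
ee_pos: [-163.7, 351.2, 463.7]
ee_rot: [-177.9, -27.2, -165.1]
force: [-0.3, 1.7, -0.0]
gripper_width: 91.3
gripper_force: 0.0
```

Emit:
arm_command:
  motion:
    - {"offset":[-0.0492,0.0068,-0.0223],"spin":0}
    - {"offset":[-0.0492,0.0068,-0.0223],"spin":0}
    - {"offset":[-0.0492,0.0068,-0.0223],"spin":0}
    - {"offset":[-0.039,-0.0302,-0.019],"spin":0}
    - {"offset":[-0.039,-0.0302,-0.019],"spin":0}

```text
time_s: 12.58
ee_pos: [86.4, 380.2, 454.4]
ee_rot: [-177.8, -27.2, -165.1]
force: [1.3, 0.3, 0.1]
gripper_width: 91.6
gripper_force: 0.0
```

Emit:
arm_command:
  motion:
    - {"offset":[-0.039,-0.0302,-0.019],"spin":0}
    - {"offset":[-0.039,-0.0302,-0.019],"spin":0}
    - {"offset":[-0.039,-0.0302,-0.019],"spin":0}
    - {"offset":[-0.039,-0.0302,-0.019],"spin":0}
    - {"offset":[-0.039,-0.0302,-0.019],"spin":0}

```text
time_s: 13.2
ee_pos: [336.3, 294.1, 455.2]
ee_rot: [-177.7, -27.1, -165.1]
force: [0.9, 0.3, -0.3]
gripper_width: 91.1
gripper_force: 0.0
```

```bash
python3 -c "
from h import *
show();p,r=C();print(off(np.array([485,-250,300])-p))"
```

```text
13.2 q [ 34.8  16.7  65.2   8.2 124.3 -67.6] p [336.3 294.1 455.2] rpy [-177.73  -27.1  -165.12] toolz tilt vec 27.2 -160.1 F [ 0.89  0.31 -0.34] 91.0692423031744 0.0
[-0.0742 -0.5582  0.1586]
```

```bash
python3 -c "
from h import *
p,r=C();print(off(np.array([548,-307,190])-p)/12)"
```

```text
[-0.01379167 -0.05219167  0.01985   ]
```

Emit:
arm_command:
  motion:
    - {"offset":[-0.0138,-0.0522,0.0198],"spin":0}
    - {"offset":[-0.0138,-0.0522,0.0198],"spin":0}
    - {"offset":[-0.0138,-0.0522,0.0198],"spin":0}
    - {"offset":[-0.0138,-0.0522,0.0198],"spin":0}
    - {"offset":[-0.0138,-0.0522,0.0198],"spin":0}

```text
time_s: 13.82
ee_pos: [423.6, 42.6, 344.4]
ee_rot: [-177.6, -27.1, -165.1]
force: [1.1, 0.2, -0.2]
gripper_width: 91.1
gripper_force: 0.0
```

Emit:
arm_command:
  motion:
    - {"offset":[-0.0138,-0.0522,0.0198],"spin":0}
    - {"offset":[-0.0138,-0.0522,0.0198],"spin":0}
    - {"offset":[-0.0138,-0.0522,0.0198],"spin":0}
    - {"offset":[-0.0138,-0.0522,0.0198],"spin":0}
    - {"offset":[-0.0138,-0.0522,0.0198],"spin":0}

```text
time_s: 14.45
ee_pos: [512.2, -208.1, 234.5]
ee_rot: [-177.6, -27.1, -165.2]
force: [0.9, 0.6, 0.1]
gripper_width: 91.3
gripper_force: 0.0
```

Emit:
arm_command:
  motion:
    - {"offset":[-0.0138,-0.0522,0.0198],"spin":0}
    - {"offset":[-0.0138,-0.0522,0.0198],"spin":0}
    - {"offset":[0,0,0],"spin":0}

```text
time_s: 14.82
ee_pos: [546.4, -309.6, 188.0]
ee_rot: [-177.7, -27.3, -165.3]
force: [0.0, 0.6, 0.4]
gripper_width: 90.9
gripper_force: 0.0
```

```bash
python3 -c "
from h import *
show();p,r=C()
M=env.camera_model('wrist');im,d=env.grab_frame('wrist');np.save('w.npy',d)
v,u=np.mgrid[0:384,0:512];x=(u-M['cx'])/M['fx'];y=(v-M['cy'])/M['fy'];th=np.hypot(x,y);k=np.tan(th)/np.maximum(th,1e-9)
Pc=np.stack([x*k*d,y*k*d,d],-1).reshape(-1,3);H=np.array(M['hand_eye']);W=(r.apply(Pc@H[:3,:3].T+H[:3,3])+p).reshape(384,512,3)
ok=(d>0)&(th<1.4)&(abs(W[...,0]-494)<100)&(abs(W[...,1]+326)<100)
a=ok&(W[...,2]>84)&(W[...,2]<100)&(im.max(-1)<70)
print('handle top',a.sum(),cv2.minAreaRect(W[a][:,:2].astype(np.float32)),W[a].mean(0))
b=ok&(abs(W[...,2]-46)<8)&(im[...,0].astype(int)-im[...,2]>40)
print('roof',b.sum(),cv2.minAreaRect(W[b][:,:2].astype(np.float32)),W[b].mean(0))
cv2.imwrite('pics/w3.png',im)
print([np.mean([env.state()['force'] for i in range(3)],0)])
"
```

```text
14.825 q [ -21.6   35.4   72.   -17.8   93.7 -124.7] p [ 546.4 -309.6  188. ] rpy [-177.67  -27.34 -165.31] toolz tilt vec 27.4 -160.3 F [0.01 0.56 0.36] 90.87322960328866 0.0
handle top 1125 ((495.40435791015625, -326.757080078125), (64.68441772460938, 15.993255615234375), 13.272270202636719) [ 496.60241832 -326.32180103   92.50109018]
roof 10625 ((494.80889892578125, -327.152587890625), (124.11202239990234, 124.10924530029297), 13.149279594421387) [ 499.43333197 -325.20197355   46.90752419]
[array([0.91156732, 0.69116747, 0.24706671])]
```

View pics/w3.png

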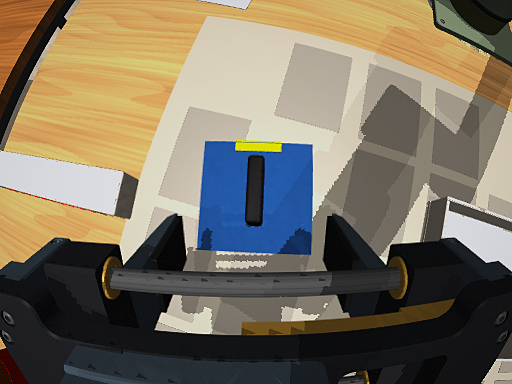

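```bash
python3 -c "
from h import *
p,r=C();r=plan([((0,0,0),1,-.087)],r);d=np.array([492.9,-327.7,72])-p;plan([(d*.33,1,0)],r)
print(r.as_euler('xyz',degrees=True),r.as_matrix().round(3))"
```

```text
{"offset": [0.0, 0.0, 0.0], "spin": -0.087},
{"offset": [-0.0011, -0.0002, 0.0431], "spin": 0},
[ 179.73134418  -27.3795452  -159.6236879 ] [[-0.832 -0.346 -0.433]
 [-0.309  0.938 -0.156]
 [ 0.46   0.004 -0.888]]
```

Emit:
arm_command:
  motion:
    - {"offset":[0,0,0.03],"spin":-0.083}
    - {"offset":[-0.001,0,0.035],"spin":0}
    - {"offset":[-0.001,0,0.035],"spin":0}
    - {"offset":[-0.001,0,0.0305],"spin":0}
    - {"offset":[0,0,0],"spin":0}
  jaw: 0.0912

```text
time_s: 15.5
ee_pos: [491.3, -324.9, 73.1]
ee_rot: [179.8, -27.5, -159.7]
force: [-0.2, 0.5, 0.7]
gripper_width: 91.3
gripper_force: 0.0
```

Emit:
arm_command:
  motion:
    - {"offset":[0,0,0],"spin":0}
    - {"offset":[0,0,0],"spin":0}
    - {"offset":[0,0,0],"spin":0}
    - {"offset":[0,0,0],"spin":0}
    - {"offset":[0,0,0],"spin":0}
  jaw: 0
  newtons: 15

```text
time_s: 16.12
ee_pos: [492.5, -326.3, 73.3]
ee_rot: [179.9, -27.4, -159.8]
force: [0.5, 0.6, -0.1]
gripper_width: 43.9
gripper_force: 0.0
```

Emit:
arm_command:
  motion:
    - {"offset":[0,0,0],"spin":0}
    - {"offset":[0,0,0],"spin":0}
    - {"offset":[0,0,0],"spin":0}
  newtons: 60

```text
time_s: 16.5
ee_pos: [492.6, -326.5, 73.2]
ee_rot: [179.9, -27.4, -159.8]
force: [1.0, -0.1, -0.1]
gripper_width: 15.7
gripper_force: 60.0
```

```bash
python3 -c "
from h import *
show();plan([((0,0,50),1,0)])"
```

```text
16.5 q [ -24.6   37.1   86.8  -19.3   77.1 -126.9] p [ 492.6 -326.5   73.2] rpy [ 179.91  -27.36 -159.79] toolz tilt vec 27.4 -160.0 F [ 1.03 -0.05 -0.06] 15.746550954078787 59.97760355472565
{"offset": [0.023, 0.0001, -0.0444], "spin": 0},
```

Emit:
arm_command:
  motion:
    - {"offset":[0.0115,0,-0.0222],"spin":0}
    - {"offset":[0.023,0,-0.0444],"spin":0}
    - {"offset":[0.023,0,-0.0444],"spin":0}
    - {"offset":[0.023,0,-0.0444],"spin":0}
    - {"offset":[0,0,0],"spin":0}

```text
time_s: 17.12
ee_pos: [494.0, -327.0, 251.1]
ee_rot: [-179.8, -27.0, -159.9]
force: [-0.5, -0.2, -7.1]
gripper_width: 15.5
gripper_force: 60.0
```

```bash
cat >> h.py <<'E'
def cloud(cam,d):
    m=env.camera_model(cam);v,u=np.mgrid[0:384,0:512]
    P=np.stack([(u-m['cx'])/m['fx']*d,(v-m['cy'])/m['fy']*d,d],-1).reshape(-1,3)
    return (R.from_euler('xyz',m['rotation'],degrees=True).apply(P)+np.array(m['eye'])).reshape(384,512,3)
E
python3 - <<'E'
from h import *
show()
W=cloud('top',np.load('top.npy'));im=cv2.imread('pics/a.png').astype(int)
box=(abs(W[...,0]-530)<130)&(abs(W[...,1])<130)
t=box&(W[...,2]>35)&(W[...,2]<60);print('tray',cv2.minAreaRect(W[t][:,:2].astype(np.float32)))
m=(abs(W[...,0]-505)<125)&(abs(W[...,1]-300)<125)&(im[...,2]-im[...,0]>45);print('mat',cv2.minAreaRect(W[m][:,:2].astype(np.float32)),W[m].mean(0))
a=[]
for i in range(6):
    env.grab_frame('side') ; a.append(env.state()['force'])
print('F',np.mean(a,0),np.std(a,0))
p,r0=C();Rc0=R.from_euler('z',20.2,degrees=True)
for ps in range(0,241,20):
    rt=r0*R.from_euler('z',ps,degrees=True);Rc=rt*r0.inv()*Rc0
    g=np.array([0,0,76.]);f=lambda q:(Rc.apply(np.array(q,float)-g))+ -5*rt.as_matrix()[:,2]
    up=Rc.inv().apply([0,0,1])
    cs=[f((x,y,z)) for x in(-62,62) for y in(-62,62) for z in(0,46)]
    print(ps,'spout-TCP',f((-62,0,4)).round(),f((-62,0,42)).round(),'cen',f((0,0,23)).round(),'low',min(c[2] for c in cs).__round__(),'grav-x,y',up.round(2))
E
```

```text
17.125 q [ -24.6   29.1   74.   -18.9   96.3 -133.5] p [ 494.  -327.   251.1] rpy [-179.8   -27.03 -159.91] toolz tilt vec 27.0 -159.5 F [-0.5  -0.23 -7.1 ] 15.53296767044017 59.97513234615326
tray ((531.5845947265625, -0.7946243286132812), (200.05316162109375, 200.0174560546875), 89.88587188720703)
mat ((503.5718994140625, 305.4781799316406), (181.3873291015625, 182.79153442382812), 1.7387285232543945) [504.30327923 303.41020052   5.37522182]
F [ 0.05650736 -0.21187611 -6.77299605] [0.34569265 0.37818201 0.75777033]
0 spout-TCP [-56. -21. -68.] [-56. -21. -30.] cen [  2.   1. -49.] low -72 grav-x,y [0. 0. 1.]
20 spout-TCP [-58. -13. -68.] [-59.  -7. -31.] cen [  4.  -8. -48.] low -82 grav-x,y [ 0.02 -0.16  0.99]
40 spout-TCP [-57.  -6. -70.] [-57.   6. -34.] cen [  3. -16. -46.] low -92 grav-x,y [ 0.09 -0.3   0.95]
60 spout-TCP [-54.   0. -72.] [-52.  17. -38.] cen [ -1. -23. -43.] low -101 grav-x,y [ 0.2  -0.4   0.89]
80 spout-TCP [-49.   5. -76.] [-43.  26. -44.] cen [ -7. -28. -39.] low -107 grav-x,y [ 0.33 -0.46  0.82]
100 spout-TCP [-43.   8. -79.] [-31.  30. -51.] cen [-14. -31. -35.] low -111 grav-x,y [ 0.48 -0.46  0.75]
120 spout-TCP [-36.   7. -82.] [-19.  30. -57.] cen [-21. -30. -32.] low -110 grav-x,y [ 0.61 -0.41  0.68]
140 spout-TCP [-29.   5. -85.] [ -7.  25. -61.] cen [-29. -27. -29.] low -106 grav-x,y [ 0.72 -0.31  0.62]
160 spout-TCP [-24.  -0. -87.] [  2.  16. -65.] cen [-35. -21. -27.] low -100 grav-x,y [ 0.79 -0.17  0.59]
180 spout-TCP [-20.  -6. -88.] [  9.   4. -66.] cen [-39. -14. -26.] low -90 grav-x,y [ 0.82 -0.01  0.57]
200 spout-TCP [-19. -14. -87.] [ 12.  -9. -65.] cen [-40.  -5. -27.] low -99 grav-x,y [0.8  0.15 0.59]
220 spout-TCP [-19. -21. -85.] [ 10. -23. -62.] cen [-39.   3. -29.] low -106 grav-x,y [0.73 0.29 0.62]
240 spout-TCP [-22. -28. -83.] [  5. -34. -57.] cen [-36.  10. -32.] low -110 grav-x,y [0.62 0.39 0.68]
```

Run:
```python
from h import *
p,r=C();w=np.array([540,0,200])-p;plan([(w/7,1,0)])
plan([((0,0,-40),1,0)])
```

```text
{"offset": [-0.0231, 0.0413, -0.0044], "spin": 0},
{"offset": [-0.0185, -0.0002, 0.0355], "spin": 0},
```

Emit:
arm_command:
  motion:
    - {"offset":[-0.0231,0.0413,-0.0044],"spin":0}
    - {"offset":[-0.0231,0.0413,-0.0044],"spin":0}
    - {"offset":[-0.0231,0.0413,-0.0044],"spin":0}
    - {"offset":[-0.0231,0.0413,-0.0044],"spin":0}
    - {"offset":[-0.0231,0.0413,-0.0044],"spin":0}

```text
time_s: 18.05
ee_pos: [527.0, -92.4, 213.6]
ee_rot: [179.9, -27.5, -159.7]
force: [0.2, 0.3, -7.1]
gripper_width: 15.9
gripper_force: 60.0
```

Emit:
arm_command:
  motion:
    - {"offset":[-0.0231,0.0413,-0.0044],"spin":0}
    - {"offset":[-0.0231,0.0413,-0.0044],"spin":0}
    - {"offset":[-0.0105,0,0.02],"spin":0}
    - {"offset":[-0.0105,0,0.02],"spin":0}
    - {"offset":[0,0,0],"spin":0.15}

```text
time_s: 18.68
ee_pos: [539.9, -0.7, 153.5]
ee_rot: [-175.6, -27.4, -169.6]
force: [0.5, 0.6, -5.5]
gripper_width: 15.9
gripper_force: 60.0
```

```bash
python3 -c "
from h import *
show()"
```

```text
18.675 q [  3.3  32.3  83.1  -7.7  91.2 -96.5] p [539.9  -0.7 153.5] rpy [-175.56  -27.37 -169.64] toolz tilt vec 27.7 -160.1 F [ 0.46  0.6  -5.51] 15.902281706717588 59.97055113315582
```

Emit:
arm_command:
  motion:
    - {"offset":[0,0,0],"spin":0.18}
    - {"offset":[0,0,0],"spin":0.18}
    - {"offset":[0,0,0],"spin":0.18}
    - {"offset":[0,0,0],"spin":0.18}
    - {"offset":[0,0,0],"spin":0.18}

```text
time_s: 19.3
ee_pos: [540.9, -0.9, 155.4]
ee_rot: [-155.7, -13.2, 136.9]
force: [0.1, -0.1, -5.9]
gripper_width: 15.5
gripper_force: 60.0
```

Emit:
arm_command:
  motion:
    - {"offset":[0,0,0],"spin":0.18}
    - {"offset":[0,0,0],"spin":0.18}
    - {"offset":[0,0,0],"spin":0.18}
    - {"offset":[0,0,0],"spin":0.18}
    - {"offset":[0,0,0],"spin":0.18}

```text
time_s: 19.92
ee_pos: [541.0, -0.8, 155.4]
ee_rot: [-154.3, 9.9, 90.4]
force: [-0.1, 0.9, -6.2]
gripper_width: 15.4
gripper_force: 60.0
```

```bash
python3 -c "
from h import *
show();im,d=env.grab_frame('side');np.save('s.npy',d);cv2.imwrite('pics/s1.png',cv2.resize(im[100:300,100:400],(800,533)))"
```

```text
19.925 q [ 3.2 32.2 83.  -7.7 91.3  6.7] p [541.   -0.8 155.4] rpy [-154.25    9.88   90.43] toolz tilt vec 27.5 -160.0 F [-0.15  0.86 -6.19] 15.444791552783391 59.97393071651459
```

View pics/s1.png

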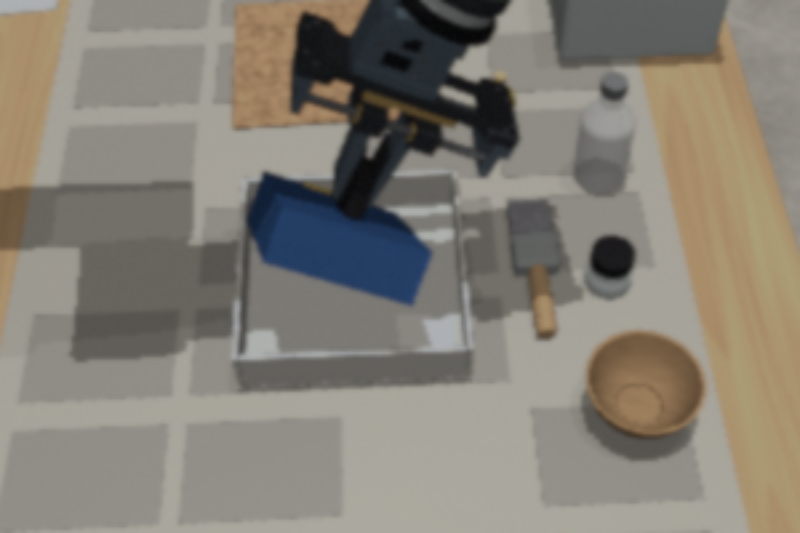

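The caddy is tilting as modelled, over the tray, with the grip firm and no balls out yet. I'll continue.

Emit:
arm_command:
  motion:
    - {"offset":[0,0,0],"spin":0.15}
    - {"offset":[0,0,0],"spin":0.1}
    - {"offset":[0,0,0],"spin":0.1}
    - {"offset":[0,0,0],"spin":0.1}
    - {"offset":[0,0,0],"spin":0}

```text
time_s: 20.6
ee_pos: [541.0, -0.7, 155.8]
ee_rot: [-160.5, 19.7, 66.3]
force: [1.0, 0.5, -5.0]
gripper_width: 15.6
gripper_force: 60.0
```

Emit:
arm_command:
  motion:
    - {"offset":[0,0,0],"spin":0}
    - {"offset":[0,0,0],"spin":0}
    - {"offset":[0,0,0],"spin":0.1}
    - {"offset":[0,0,0],"spin":0.1}
    - {"offset":[0,0,0],"spin":0.1}

```text
time_s: 21.22
ee_pos: [541.2, -0.6, 156.6]
ee_rot: [-167.5, 24.5, 48.1]
force: [-0.2, 0.5, -6.3]
gripper_width: 15.7
gripper_force: 60.0
```

Emit:
arm_command:
  motion:
    - {"offset":[0,0,0],"spin":0.15}
    - {"offset":[0,0,0],"spin":0.15}
    - {"offset":[0,0,0],"spin":0.15}
    - {"offset":[0,0,0],"spin":0}
    - {"offset":[0,0,0],"spin":0}

```text
time_s: 21.85
ee_pos: [541.0, -0.7, 156.6]
ee_rot: [179.9, 27.4, 19.8]
force: [-0.8, -0.4, -5.8]
gripper_width: 15.6
gripper_force: 60.0
```

```bash
python3 -c "
from h import *
show();im,d=env.grab_frame('side');cv2.imwrite('pics/s2.png',cv2.resize(im[100:300,100:400],(800,533)))"
```

```text
21.85 q [ 3.2 32.1 82.9 -7.6 91.3 75. ] p [541.   -0.7 156.6] rpy [179.94  27.39  19.85] toolz tilt vec 27.4 -160.0 F [-0.79 -0.4  -5.78] 15.628607138979993 59.982054233551025
```

View pics/s2.png

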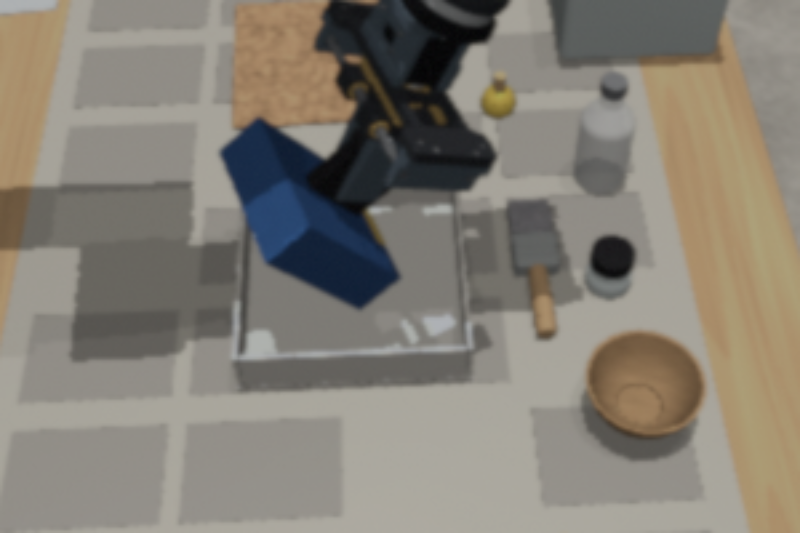

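Emit:
arm_command:
  motion:
    - {"offset":[0,0,0],"spin":0.15}
    - {"offset":[0,0,0],"spin":0.15}
    - {"offset":[0,0,0],"spin":0.15}
    - {"offset":[0,0,0],"spin":0.15}
    - {"offset":[0,0,0],"spin":0.15}

```text
time_s: 22.52
ee_pos: [541.1, -0.6, 157.0]
ee_rot: [160.4, 19.5, -26.9]
force: [-0.4, -1.2, -3.1]
gripper_width: 15.8
gripper_force: 60.0
```

Emit:
arm_command:
  motion:
    - {"offset":[0,0,0],"spin":0.1}
    - {"offset":[0,0,0],"spin":0}
    - {"offset":[0,0,0],"spin":0}
    - {"offset":[0,0,0],"spin":0}
    - {"offset":[0,0,0],"spin":0}

```text
time_s: 23.15
ee_pos: [541.1, -0.6, 156.7]
ee_rot: [158.7, 17.6, -32.3]
force: [0.5, 1.1, -1.4]
gripper_width: 15.8
gripper_force: 60.0
```

```bash
python3 -c "
from h import *
show()
a=[]
for c in ('side','top','side','top'):
    im,d=env.grab_frame(c);a.append(env.state()['force'][2])
    cv2.imwrite('pics/%s3.png'%c,im)
print(np.mean(a),a)
s=cv2.imread('pics/side3.png');t=cv2.imread('pics/top3.png')
cv2.imwrite('pics/c3.png',np.hstack([cv2.resize(s[150:270,170:300],(400,369)),cv2.resize(t[155:275,190:320],(400,369))]))"
```

```text
23.15 q [  3.2  32.1  82.9  -7.6  91.3 123.8] p [541.1  -0.6 156.7] rpy [158.67  17.58 -32.28] toolz tilt vec 27.4 -160.0 F [ 0.45  1.11 -1.37] 15.788094497600138 59.97711360454559
-1.9523135749182339 [np.float64(-1.8426648853408807), np.float64(-1.923103478055669), np.float64(-1.0382325103941605), np.float64(-3.005253425882225)]
```

View pics/c3.png

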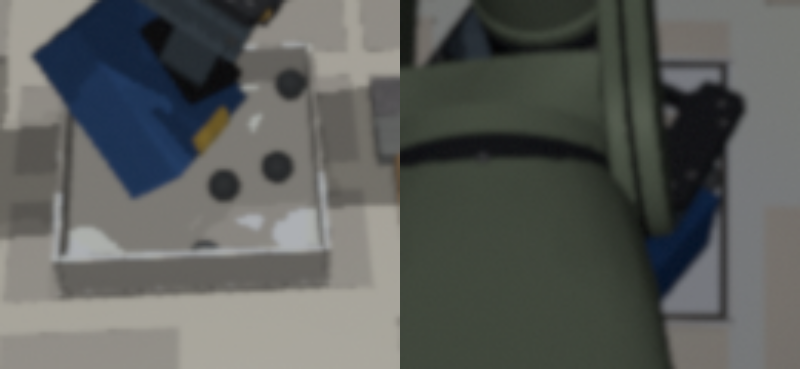

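Four or more sinkers lie in the tray (left half, around (290,85), (277,167), (224,185), (205,245)). Next: level the caddy and heft it.

Emit:
arm_command:
  motion:
    - {"offset":[0,0,0],"spin":-0.18}
    - {"offset":[0,0,0],"spin":-0.18}
    - {"offset":[0,0,0],"spin":-0.18}
    - {"offset":[0,0,0],"spin":-0.18}
    - {"offset":[0,0,0],"spin":-0.18}

```text
time_s: 23.98
ee_pos: [541.1, -0.6, 156.6]
ee_rot: [-178.5, 27.3, 23.3]
force: [0.1, -0.8, -2.7]
gripper_width: 15.7
gripper_force: 60.0
```

Emit:
arm_command:
  motion:
    - {"offset":[0,0,0],"spin":-0.18}
    - {"offset":[0,0,0],"spin":-0.18}
    - {"offset":[0,0,0],"spin":-0.18}
    - {"offset":[0,0,0],"spin":-0.18}
    - {"offset":[0,0,0],"spin":-0.18}

```text
time_s: 24.6
ee_pos: [541.0, -0.5, 156.6]
ee_rot: [-157.1, 15.5, 77.7]
force: [0.1, 0.3, -2.6]
gripper_width: 15.9
gripper_force: 60.0
```

Emit:
arm_command:
  motion:
    - {"offset":[0,0,0],"spin":-0.1}
    - {"offset":[0,0,0],"spin":-0.18}
    - {"offset":[0,0,0],"spin":-0.18}
    - {"offset":[0,0,0],"spin":-0.18}
    - {"offset":[0,0,0],"spin":-0.18}

```text
time_s: 25.22
ee_pos: [541.0, -0.6, 156.6]
ee_rot: [-153.1, -5.3, 120.2]
force: [0.5, -1.5, -2.0]
gripper_width: 16.0
gripper_force: 60.0
```

Emit:
arm_command:
  motion:
    - {"offset":[0,0,0],"spin":-0.18}
    - {"offset":[0,0,0],"spin":-0.18}
    - {"offset":[0,0,0],"spin":-0.18}
    - {"offset":[0,0,0],"spin":-0.18}
    - {"offset":[0,0,0],"spin":-0.18}

```text
time_s: 25.85
ee_pos: [541.0, -0.6, 156.6]
ee_rot: [-166.8, -24.2, 170.2]
force: [0.5, 0.1, -2.3]
gripper_width: 15.8
gripper_force: 60.0
```

Emit:
arm_command:
  motion:
    - {"offset":[0,0,0],"spin":-0.18}
    - {"offset":[0,0,0],"spin":-0.18}
    - {"offset":[0,0,0],"spin":-0.12}
    - {"offset":[0,0,0],"spin":0}
    - {"offset":[0,0,0],"spin":0}

```text
time_s: 26.48
ee_pos: [541.0, -0.6, 156.6]
ee_rot: [179.9, -27.4, -159.9]
force: [0.5, 0.3, -1.4]
gripper_width: 15.6
gripper_force: 60.0
```

```bash
python3 -c "
from h import *
show()
a=[]
for i in range(22):
    im,d=env.grab_frame('side');a.append(env.state()['force'][2])
cv2.imwrite('pics/s4.png',cv2.resize(im[150:270,170:300],(650,600)))
print(np.mean(a),np.std(a)/22**.5,env.state()['time_s'])
show()"
```

```text
26.475 q [   3.2   32.1   82.9   -7.6   91.3 -105.3] p [541.   -0.6 156.6] rpy [ 179.93  -27.39 -159.87] toolz tilt vec 27.4 -160.0 F [ 0.48  0.3  -1.42] 15.550985470182948 59.97713327407837
-2.4155855618919584 0.12182025967021395 27.575
27.575 q [   3.2   32.1   82.9   -7.6   91.3 -105.4] p [541.1  -0.6 156.6] rpy [ 179.88  -27.38 -159.77] toolz tilt vec 27.4 -160.0 F [ 0.51 -0.18 -1.44] 15.881334894430767 59.97718155384064
```

View pics/s4.png

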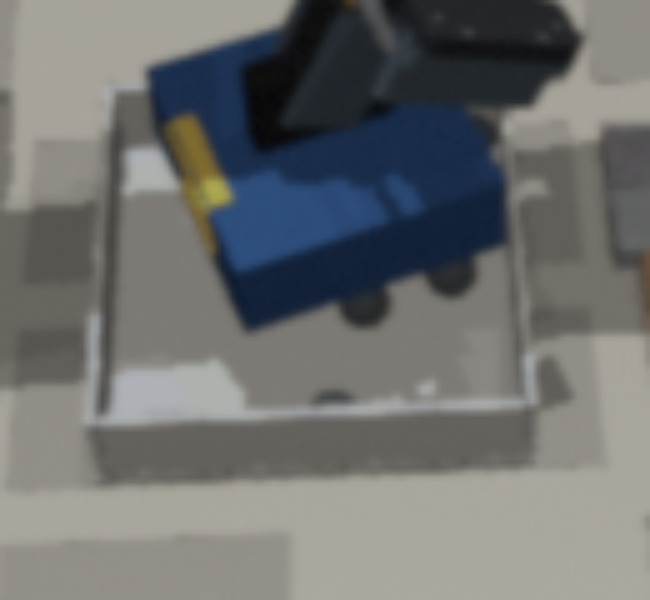

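Hefts 2.4 N, which is the empty 240 g; a ball left inside would add about 1 N. Carry it to the mat.

Run:
```python
from h import *
p,r=C();plan([((0,0,30),1,0),((np.array([502,303,115])-p-[0,0,30])/6,1,0),((0,0,-10),1,0)])
```

```text
{"offset": [0.0138, 0.0001, -0.0266], "spin": 0},
{"offset": [-0.0156, 0.0497, 0.0055], "spin": 0},
{"offset": [-0.0046, -0.0, 0.0089], "spin": 0},
```

Emit:
arm_command:
  motion:
    - {"offset":[0.0138,0,-0.0266],"spin":0}
    - {"offset":[-0.0156,0.0497,0.0055],"spin":0}
    - {"offset":[-0.0156,0.0497,0.0055],"spin":0}
    - {"offset":[-0.0156,0.0497,0.0055],"spin":0}
    - {"offset":[-0.0156,0.0497,0.0055],"spin":0}

```text
time_s: 28.2
ee_pos: [514.8, 203.1, 138.4]
ee_rot: [179.9, -27.4, -159.8]
force: [0.1, -1.2, -2.2]
gripper_width: 15.6
gripper_force: 60.0
```

Emit:
arm_command:
  motion:
    - {"offset":[-0.0156,0.0497,0.0055],"spin":0}
    - {"offset":[-0.0156,0.0497,0.0055],"spin":0}
    - {"offset":[0,0,0],"spin":0}
    - {"offset":[0,0,0],"spin":0}

```text
time_s: 28.7
ee_pos: [501.9, 302.4, 114.6]
ee_rot: [179.9, -27.4, -159.7]
force: [0.1, 0.0, -2.7]
gripper_width: 15.7
gripper_force: 60.0
```

Run:
```python
from h import *
show();p,_=C()
im,d=env.grab_frame('side');W=cloud('side',d);im=im.astype(int)
m=(im[...,0]-im[...,2]>25)&(abs(W[...,0]-504)<110)&(abs(W[...,1]-303)<110)&(d>0)&(W[...,2]>70)
P=W[m];z0=np.percentile(P[:,2],80);P=P[abs(P[:,2]-z0)<8]
for _ in range(3):
    c=P.mean(0);n=np.linalg.svd(P-c)[2][2];n*=np.sign(n[2]);P=P[abs((P-c)@n)<3]
print(len(P),c,'normal',n,'tilt',np.degrees(np.arccos(n[2])))
print(cv2.minAreaRect(P[:,:2].astype(np.float32)))
v,u=np.nonzero(m);print(env.camera_model('top')['eye'][:1])
t,dt=env.grab_frame('side')
k=(t.max(-1)<75);k2=k&(abs(W[...,0]-532)<92)&(abs(W[...,1]+1)<92)&(W[...,2]>10)&(W[...,2]<45)
n,l,s,cc=cv2.connectedComponentsWithStats(k2.astype(np.uint8));print([(s[i,4],cc[i].round()) for i in range(1,n) if s[i,4]>15])
cv2.imwrite('pics/s5.png',t)
plan([((np.array([502,303,82])-p)/3,1,0)])
```

```text
28.7 q [ 28.   38.4  77.4   3.6  91.4 -83.1] p [501.9 302.4 114.6] rpy [ 179.95  -27.41 -159.75] toolz tilt vec 27.4 -159.9 F [ 0.09  0.04 -2.66] 15.713060000599251 59.9770724773407
847 [506.72813531 281.56846555  87.73234985] normal [ 0.00288831 -0.00159838  0.99999455] tilt 0.1891383959954954
((503.63079833984375, 298.95001220703125), (122.51605224609375, 129.37045288085938), 19.44634437561035)
[526.67725602]
[(np.int32(64), array([264., 177.])), (np.int32(60), array([259., 204.])), (np.int32(58), array([242., 211.]))]
{"offset": [-0.0051, 0.0002, 0.0096], "spin": 0},
```

Emit:
arm_command:
  motion:
    - {"offset":[-0.0046,0,0.0089],"spin":0}
    - {"offset":[-0.0046,0,0.0089],"spin":0}
    - {"offset":[-0.0046,0,0.0089],"spin":0}
    - {"offset":[-0.0015,0,0.003],"spin":0}
    - {"offset":[-0.0006,0,0.0012],"spin":0}

```text
time_s: 29.42
ee_pos: [501.8, 302.8, 79.7]
ee_rot: [179.9, -27.4, -159.8]
force: [0.7, 0.3, -3.0]
gripper_width: 15.8
gripper_force: 60.0
```

Emit:
arm_command:
  motion:
    - {"offset":[-0.0007,0,0.0013],"spin":0}
    - {"offset":[0,0,0],"spin":0}

```text
time_s: 29.68
ee_pos: [501.9, 302.9, 78.7]
ee_rot: [179.9, -27.4, -159.8]
force: [-0.2, -0.4, -2.0]
gripper_width: 15.9
gripper_force: 60.0
```

Emit:
arm_command:
  motion:
    - {"offset":[-0.0005,0,0.0009],"spin":0}
    - {"offset":[0,0,0],"spin":0}

```text
time_s: 29.92
ee_pos: [502.0, 303.0, 78.2]
ee_rot: [179.9, -27.3, -159.8]
force: [-0.4, 0.1, 2.0]
gripper_width: 15.7
gripper_force: 60.0
```

Emit:
arm_command:
  motion:
    - {"offset":[-0.0003,0,0.0005],"spin":0}
    - {"offset":[0,0,0],"spin":0}

```text
time_s: 30.18
ee_pos: [502.0, 303.0, 78.2]
ee_rot: [179.9, -27.3, -159.8]
force: [0.3, 1.0, 4.9]
gripper_width: 15.6
gripper_force: 60.0
```

Emit:
arm_command:
  motion:
    - {"offset":[0.0004,0,-0.0007],"spin":0}
    - {"offset":[0,0,0],"spin":0}
    - {"offset":[0,0,0],"spin":0}
    - {"offset":[0,0,0],"spin":0}
    - {"offset":[0,0,0],"spin":0}
  jaw: 0.06

```text
time_s: 30.8
ee_pos: [501.9, 302.8, 77.6]
ee_rot: [179.9, -27.4, -159.8]
force: [-0.7, -0.0, 0.3]
gripper_width: 59.5
gripper_force: 0.0
```

Emit:
arm_command:
  motion:
    - {"offset":[0,0,-0.02],"spin":0}
    - {"offset":[0,0,-0.04],"spin":0}
    - {"offset":[0,0,-0.05],"spin":0}
    - {"offset":[0,0,-0.05],"spin":0}
    - {"offset":[0,0,-0.02],"spin":0}

```text
time_s: 31.42
ee_pos: [581.1, 331.6, 240.3]
ee_rot: [179.8, -27.1, -159.8]
force: [0.1, -0.8, -0.0]
gripper_width: 60.0
gripper_force: 0.0
```

Run:
```python
from h import *
show()
t,d=env.grab_frame('top');s,ds=env.grab_frame('side')
W=cloud('side',ds);i=s.astype(int)
m=(i[...,0]-i[...,2]>25)&(abs(W[...,0]-504)<110)&(abs(W[...,1]-303)<110)&(abs(W[...,2]-51)<5)
print(m.sum(),W[m][:,2].mean(),cv2.minAreaRect(W[m][:,:2].astype(np.float32)))
cv2.imwrite('pics/f.png',np.hstack([cv2.resize(t[80:290,60:330],(400,311)),cv2.resize(s[90:290,130:390],(400,311))]))
```

```text
31.425 q [ 27.1  42.4  51.1   3.6 113.4 -82.4] p [581.1 331.6 240.3] rpy [ 179.84  -27.09 -159.76] toolz tilt vec 27.1 -160.1 F [ 0.06 -0.81 -0.03] 60.04469362208675 0.0
929 51.16584825283581 ((504.766845703125, 300.9686279296875), (124.10843658447266, 130.65988159179688), 19.84516716003418)
```

View pics/f.png

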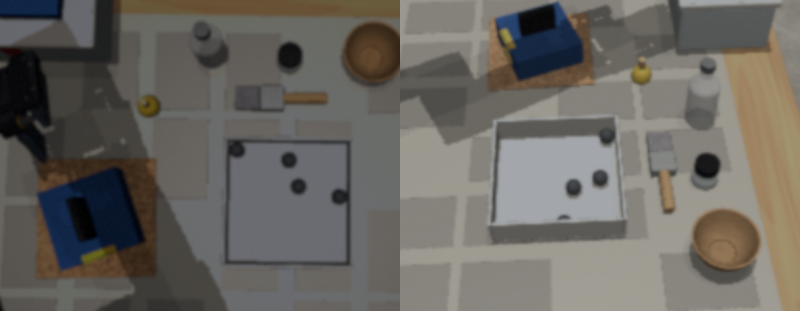

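The last picture shows four sinkers in the tray, the caddy upright and centred on the cork mat, the gripper clear, and the nearby items undisturbed. Handing in.

```bash
python3 -c "
from h import *
print(env.job_done())"
```

```text
the job is handed in; nothing more can be done
None
```

The job is handed in at about 31 s on the robot's clock: four sinkers are in the white tray, the caddy weighed as empty (2.4 N) after one tip leaned both ways, and it stands upright and released in the middle of the cork mat with the other things left alone.

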